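# Press a pen tray's end panel home with a ratchet bar clamp, then release it

## Robot

A 6-joint arm with a two-finger parallel gripper is mounted at the origin on the work surface. World frame = base frame: x ahead of the robot, y to its left, z up, the work surface at z = 0. Lengths are in m, angles in rad, forces in N, time in s.
With the tool pointing down it reaches from about 0.275 to 0.825 m from the base axis. Payload 4.9 kg.
Tool frame: the origin (TCP) lies between the finger pads; the fingertips stand 8 mm ahead of it and the grasp point (between the pads) lies 11 mm behind it (ctrl.tip_reach is the distance from the TCP to the fingertips, in m); x points along the fingers, z is the direction in which the jaws open and shut, and the axes are right-handed (so a half turn about x gives the same grasp; the last joint's range is limited). The gripper opens to 85 mm and grips with 20 to 120 N. Pads are 22 mm wide; open, the fingers measure 114 mm over their backs; the gripper's body (76 mm by 85 mm) begins 54 mm behind the grasp point. The pads swing forward as they close: fully open they stand 13 mm farther back than shut.
Start: joints at [-1.392, 0.326, -0.193, 1.052, 0, 1.437], TCP at [0.169, -0.523, 0.239] pointing down, gripper open.
Joint ranges: [-2.65, 2.65], [-0.97, 1.79], [-1.3, 1.35], [-1.93, 2.1], [-1.47, 1.37], [-3.14, 3.14]. Speed limits (rad/s): [2.57, 2.57, 3.14, 3.14, 3.14, 3.14].

## Interface

Orientations are given as a unit quaternion [x, y, z, w].
In Python, from station import sense, vision, order, ctrl gives the robot as it stands. The module is installed in compiled form; this text tells all that it offers.
- The arm moves only by the tool send_rows, never from a script. Its argument "deltas" is a list of rows, each a list of 7 numbers: the shift along the tool's x, y, z each as a share of 25 mm, from -1 to 1, then the turn, a rotation vector about the tool's x, y, z each as a share of 5 degrees, from -1 to 1, then the opening in per cent of the stroke, from 0 (shut) to 100 (fully open). In form: [[tx, ty, tz, wx, wy, wz, hand], ...]. A call has 1 to 8 rows; each row shifts and turns the commanded pose from where the row before left it, along the tool's axes as they then stand; what a row does not reach is not made up. A row lasts 1/12 s, in which the tool goes at most 41.7 mm and 7.16 degrees, less where a joint would pass 70% of its speed; a pose out of reach is approached as far as the arm can. A call with a number of a shift or a turn outside -1 to 1 is refused whole. A call with a gripper value outside its range is refused whole. The fingers move at their own pace and stop on an object; the grip force is fixed at half the most. Time passes only in rows, so rows that do not move let the fingers close. It gives the time, the measured TCP pose, the force and the opening at its end, in the units of the state.
- sense(): the state, without advancing time (a new reading comes with each control period).
- vision.read_camera(name): name is "scene" or "top" or "wrist"; returns a dict with "color" (384x512x3 uint8, blue, green, red), "fx", "fy", "cx", "cy" (pixels), "k1" (the pictures are not rectified: a ray, as slopes to the right and down, at radius r is drawn at 1 + k1 r^2 times it, then the intrinsics apply), "rvec" (rotation vector, rad) and "tvec" (3), from world to camera coordinates, as OpenCV has them; the wrist camera has in their place "T_tool_cam" (4x4, takes a point from camera to tool coordinates, whose origin is the TCP and whose axes are the tool frame's). Camera axes: x right, y down, z forward; pixel columns grow to the right and rows downward; lengths in m; the calibration is good to about 2 mm. A picture is of the moment at which its call begins: read the wrist's pose just before it. There is no depth.
- order.job_done(): hands the job in, once; it reports no verdict.
The state is a dict: "clock": time; "q": joint angles; "qvel": joint speeds; "effort": joint torques, N m; "tool_pos": TCP position; "orientation": TCP orientation; "wrist_force": force on the tool from outside, world axes, zero at the start; "wrist_torque": the same for the moment, N m; "opening": finger opening in m.
Only numpy, scipy, OpenCV 4.12 (cv2) and the standard library are available. Lean on these libraries where they do the work, as an engineer would, in place of code of your own. Each camera call takes 0.05 s, during which the arm holds its last target.

## Task

Close up the dowelled pen tray lying in the one-hand bar clamp: pump the clamp's trigger until the tray's end panel is pressed fully home and the clamp grips it firmly, but do not bruise the wood. Let go of the trigger and leave the tray clamped for about two seconds, then press the release lever and keep it pressed until the jaw has run all the way back. Work only the trigger and the lever, without straining them, do not push on the tray, bar or jaw by hand, and leave everything else where it is.

Things in the scene. Friction and masses are not known exactly. Their poses are not given: they have to be found in the camera images.
- clamp: One-hand ratchet bar clamp screwed flat on a plywood board, 210 x 310 x 12 mm, fixed to the desk. Origin: centre of the board's underside. z is up; +y runs along the bar from the far jaw towards the housing; +x points away from the handle. A notched steel bar, 18 mm wide, runs through the housing at x = 12 mm, z 25 to 37 mm. Trigger and lever move level, in the board's plane.
- housing_top (a point): Centre of the top of the clamp's grey housing, 49 mm above the desk; the housing measures 52 mm along the clamp's x and 98 mm along y. The trigger and the handle come out of its -x side, the release lever and the near jaw out of its +x side.
- handle_mid (a point): Middle of the clamp's fixed black handle, which the trigger is squeezed towards: about 95 mm long, roughly along the clamp's x, 27 mm thick along y, z 15 to 47 mm. With the trigger at rest its middle lies 69 mm from trigger_face along the clamp's +y.
- trigger_face (a point): Middle of the front face of the trigger, a black upright blade 84 mm long (roughly along the clamp's x), z 18 to 44 mm, 11 mm thick; the point moves with it. The face looks along the clamp's -y, with 60 mm free before it (farther off lies a marker). To pump, push it along the clamp's +y. It swings about a pin 84 mm from here along the clamp's +x, and springs back when let go.
- trigger (a joint): 0 at rest, 0.44 rad at its end stop (36 mm of travel at trigger_face). The first 0.1 rad is free play, then each 0.12 rad draws the bar one 4.5 mm notch: two notches in a full stroke. An unfinished notch slips back on letting go, and it must come back to 0 for the next bite. Push at trigger_face in N: about 2 in the play, then about 5 + 0.56 x jaw load.
- bar (a joint): How far the bar and far jaw are drawn in: 0 = fully back, 0.048 m = most closed. The jaw meets the panel, slides the tray against the near jaw's pad, presses the panel in (4 N); once it is home the load rises 2.3 N per mm. Firm means 5 N or more left after letting go, when up to 11 N slips off; above 23 N (18 N at the trigger) the wood bruises. End the last squeeze at 15 to 16.5 N on the trigger.
- far_jaw (a point): Outer end of the far jaw, half-way up: an arm 16 mm thick along the clamp's y, z 15 to 47 mm, carried by the bar. On its side towards the housing a spring-backed rubber pad, 36 x 30 mm, presses the middle of the end panel.
- bar_tail (a point): End of the bar behind the housing, z 24 to 38 mm. It comes out along the clamp's +y as the jaw closes (up to 48 mm) and goes back in when the clamp is released.
- panel (a joint): Gap between the tray and its end panel: 8 to 13 mm at the start, 0 = fully home. A stiff dowel fit that stays where it is pushed.
- panel_face (a point): Centre of the outer face of the tray's end panel (10 mm thick, 70 mm wide, 34 mm high), which looks towards the far jaw (clamp's -y).
- tray_middle (a point): Centre of the wooden pen tray, half-way up: 96 mm long along the clamp's y without its end panel, 70 mm wide, 34 mm high, lying loose on the board between the jaws, some millimetres off a fixed rubber pad on the near jaw, whose screw is set anywhere over 5 mm.
- near_jaw (a point): Outer end of the near jaw, half-way up: an arm fixed to the housing, 16 mm thick along the clamp's y, z 15 to 47 mm.
- release_face (a point): Middle of the pressing face of the release lever's black thumb piece: 22 mm long along the clamp's x, z 20 to 42 mm, 11 mm thick. It starts 20 mm clear of the housing's +x side. The face looks along the clamp's +y, with 50 mm free before it; press it along the clamp's -y (towards the jaws).
- release (a joint): Release lever: about 0 (down to -0.07 under load) with the pawl in the notches, 0.32 rad fully pressed (13 mm at release_face). Beyond 0.13 rad the bar is quite free and a spring runs the jaw back at about 50 mm/s for as long as it is pressed; let go early, the pawl catches again. Takes 2 to 6 N; springs back. It pivots 40 mm from release_face, towards the clamp's -x.
- marker_mid (a point): Blue marker, 106 mm long, 13 mm thick, lying on the board's free corner: a bystander, leave it.
- offcut_mid (a point): Wooden offcut, 30 x 45 x 18 mm, lying on the board's free corner: a bystander, leave it.
- glue_bottle: White glue bottle, 43 mm wide, 118 mm tall, standing on the desk; origin at its foot. A bystander.
- stapler: Steel stapler, 130 x 34 x 55 mm, on the desk; origin under its centre. A bystander.
- coaster: Round wooden coaster, 96 mm wide, 8 mm thick, on the desk; origin under its centre. A bystander.
- bowl: White ceramic bowl of paper clips, 100 mm wide, 42 mm high, on the desk; origin under its centre. A bystander.

How it is judged:
By the outcome, as a careful person would: the job done as asked, in the order asked, and still so for the second after the job is handed in, with the robot touching nothing.
It also fails if it takes over 58 s, if anything falls off the work surface, if the arm or the gripper's body presses on something with over 40 N, if the wrist force passes 120 N, or if a joint passes its speed limit or range.

## Working session

There is one attempt and no reset: what is moved stays moved. The work goes in short steps, Python scripts to look and compute and a tool call to move; the robot and the scene stay as the last step left them, time stands still between calls to the robot, and variables do not carry over. Pictures are saved under pics/ and viewed, and the job is handed in when it is done.

Besides the shell and the picture viewer there is one more tool, called after "Request:" as a command line: name --pt "numbers of a row" for each row, then --argument value for the rest. send_rows: Moves the arm, as the interface text tells. Shift numbers are shares of 25 mm and turn numbers shares of 5 degrees, none past 1 either way. Its arguments: {"type":"object","properties":{"deltas":{"type":"array","items":{"type":"array","items":{"type":"number"}}}},"required":["deltas"]}

```bash
mkdir -p pics; cat > h.py <<'E'
import numpy as np,cv2
from station import sense,vision,order,ctrl
from scipy.spatial.transform import Rotation as R
def grab(n,f):
    d=vision.read_camera(n); cv2.imwrite('pics/'+f,d['color']); return d
E
python3 - <<'E'
from h import *
import pickle
s=sense();print({k:np.round(v,3) for k,v in s.items()})
D={}
for n in('scene','top','wrist'):
    d=grab(n,n+'0.png');D[n]=d;print(n,{k:v for k,v in d.items() if k!='color'})
pickle.dump((s,D),open('d0.pkl','wb'))
print(ctrl.tip_reach)
E
```

```text
{'clock': np.float64(0.0), 'q': array([-1.392,  0.327, -0.194,  1.052, -0.   ,  1.437]), 'qvel': array([ 0.   ,  0.001,  0.001, -0.001, -0.   , -0.001]), 'effort': array([ 1.0000e-03, -4.4340e+01,  2.6244e+01,  1.5000e-02, -0.0000e+00,
        0.0000e+00]), 'tool_pos': array([ 0.169, -0.523,  0.239]), 'orientation': array([ 0.416,  0.572, -0.416,  0.571]), 'wrist_force': array([0.719, 0.278, 0.087]), 'wrist_torque': array([ 0.001, -0.028, -0.005]), 'opening': np.float64(0.086)}
scene {'fx': 495.20779045493975, 'fy': 495.20779045493975, 'cx': 253.34925517356103, 'cy': 195.16750893474017, 'k1': -0.03667866173690154, 'rvec': array([ 1.99696974,  0.86171273, -0.47559713]), 'tvec': array([-0.35667626, -0.15409891,  1.8441643 ])}
top {'fx': 369.6199594681703, 'fy': 369.6199594681703, 'cx': 259.7872855808584, 'cy': 191.32222953757363, 'k1': -0.10774008593399573, 'rvec': array([ 2.10017663, -2.14015721,  0.17049162]), 'tvec': array([0.00590425, 0.56187846, 1.08728459])}
wrist {'fx': 323.6649834809527, 'fy': 323.6649834809527, 'cx': 258.2819888625842, 'cy': 187.85132693652346, 'k1': 0.007449901331942098, 'T_tool_cam': array([[ 1.10805103e-03, -2.76597201e-01,  9.60985307e-01,
        -1.34176516e-01],
       [ 5.39319065e-04, -9.60985592e-01, -2.76597905e-01,
         6.98986123e-02],
       [ 9.99999241e-01,  8.24762291e-04, -9.15646932e-04,
        -7.68490120e-05],
       [ 0.00000000e+00,  0.00000000e+00,  0.00000000e+00,
         1.00000000e+00]])}
0.008
```

View pics/top0.png

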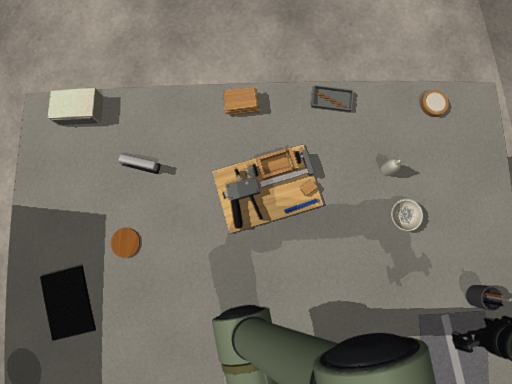

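View pics/scene0.png

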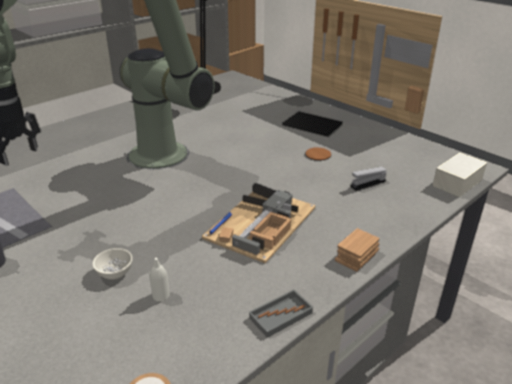

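View pics/wrist0.png

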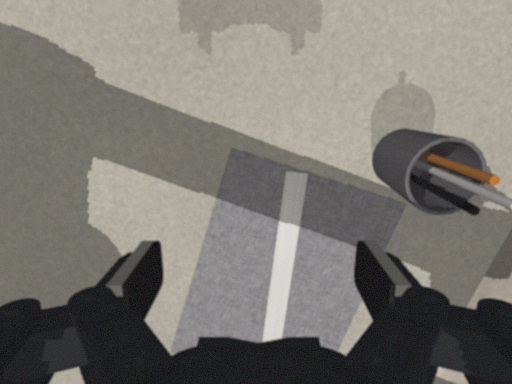

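```bash
python3 - <<'E'
import cv2
a=cv2.imread('pics/top0.png')[135:245,200:340]
cv2.imwrite('pics/topz.png',cv2.resize(a,None,fx=5.5,fy=5.4,interpolation=cv2.INTER_CUBIC))
a=cv2.imread('pics/scene0.png')[175:265,195:325]
cv2.imwrite('pics/scz.png',cv2.resize(a,None,fx=6,fy=6,interpolation=cv2.INTER_CUBIC))
E
```

```text
(no output)
```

View pics/topz.png

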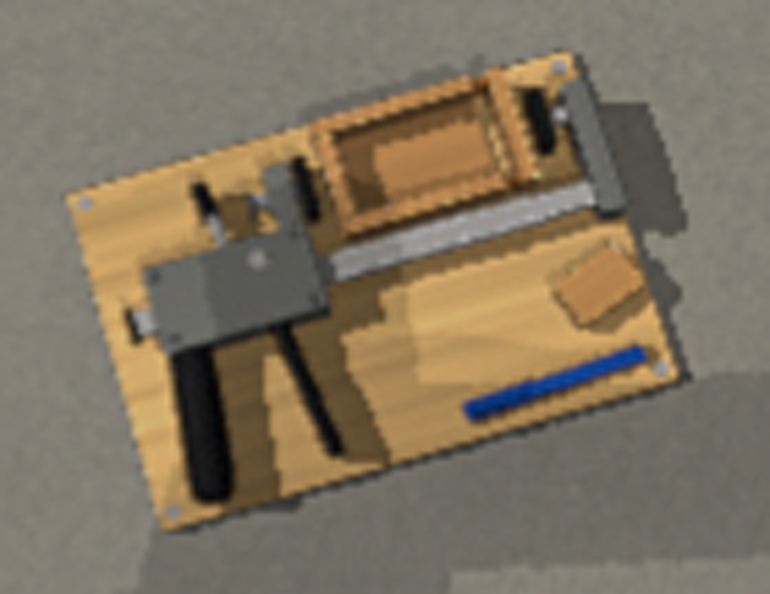

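View pics/scz.png

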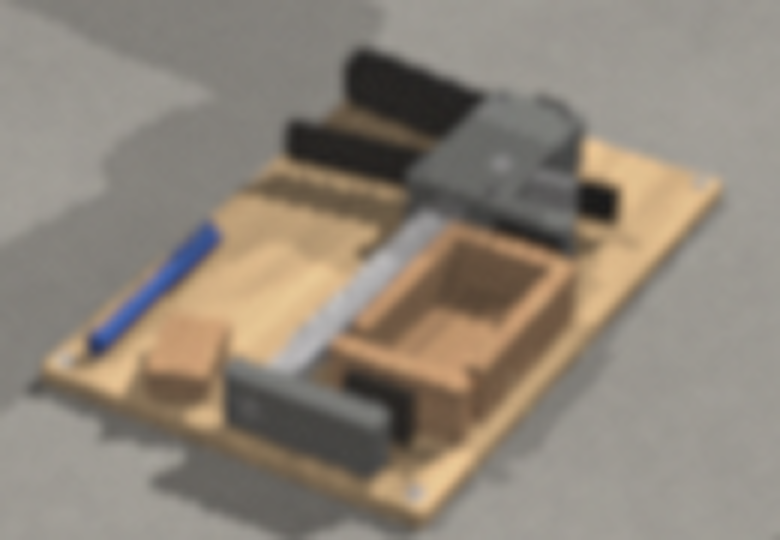

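```bash
cat >> h.py <<'E'
def ray(d,uv,s=None):
    K=np.array([[d['fx'],0,d['cx']],[0,d['fy'],d['cy']],[0,0,1]])
    p=cv2.undistortPoints(np.array(uv,float).reshape(-1,1,2),K,np.array([d['k1'],0,0,0,0.]))[:,0]
    v=np.c_[p,np.ones(len(p))]
    if 'rvec' in d:
        M=cv2.Rodrigues(d['rvec'])[0]; return -M.T@d['tvec'],v@M
    T=np.array(d['T_tool_cam']);W=R.from_quat(s['orientation']).as_matrix()
    return W@T[:3,3]+s['tool_pos'],v@T[:3,:3].T@W.T
def onz(d,uv,z,s=None):
    o,v=ray(d,uv,s);return o+v*((z-o[2])/v[:,2])[:,None]
def proj(d,P,s=None):
    P=np.array(P,float).reshape(-1,3)
    K=np.array([[d['fx'],0,d['cx']],[0,d['fy'],d['cy']],[0,0,1]]);k=np.array([d['k1'],0,0,0,0.])
    if 'rvec' in d: return cv2.projectPoints(P,d['rvec'],d['tvec'],K,k)[0][:,0]
    T=np.eye(4);T[:3,:3]=R.from_quat(s['orientation']).as_matrix();T[:3,3]=s['tool_pos']
    C=np.linalg.inv(T@np.array(d['T_tool_cam']))
    return cv2.projectPoints(P,cv2.Rodrigues(C[:3,:3])[0],C[:3,3],K,k)[0][:,0]
E
python3 - <<'E'
from h import *
import pickle
s,D=pickle.load(open('d0.pkl','rb'))
f=lambda a:np.array(a)/[5.5,5.4]+[200,135]-.4
g=lambda a:np.array(a)/6+[195,175]-.4
c=f([[68,198],[575,52],[688,378],[162,530]])
P=onz(D['top'],c,.012);print(P)
print([np.linalg.norm(P[i]-P[i-1]) for i in range(4)],P.mean(0))
# scene: BL? marker corner left(40,368), front (418,522), right(720,185)
Q=onz(D['scene'],g([[42,366],[418,520],[720,184]]),.012);print(Q,np.linalg.norm(Q[0]-Q[1]),np.linalg.norm(Q[2]-Q[1]))
h=f([[145,268],[297,232],[328,305],[172,350]]);H=onz(D['top'],h,.049);print(H,H.mean(0))
# trigger edges top z .044
t=onz(D['top'],f([[340,455],[280,330],[330,460],[350,450]]),.044);print('trig',t)
t=onz(D['top'],f([[205,188],[218,215],[212,240]]),.042);print('rel',t)
E
```

```text
[[ 0.63772239  0.14920037  0.012     ]
 [ 0.72174415 -0.15135854  0.012     ]
 [ 0.52188268 -0.20856469  0.012     ]
 [ 0.43898671  0.09439818  0.012     ]]
[np.float64(0.20615322843926417), np.float64(0.3120822197179198), np.float64(0.2078873468702828), np.float64(0.31409909674337005)] [ 0.58008398 -0.02908117  0.012     ]
[[ 0.52286109 -0.20316152  0.012     ]
 [ 0.72446529 -0.15257802  0.012     ]
 [ 0.64053675  0.14669815  0.012     ]] 0.2078531720636688 0.31082185265383816
[[ 0.58658988  0.0997823   0.049     ]
 [ 0.60586262  0.01378098  0.049     ]
 [ 0.56288551 -0.00298844  0.049     ]
 [ 0.53864668  0.0846782   0.049     ]] [0.57349617 0.04881326 0.049     ]
trig [[ 0.47743686 -0.008109    0.044     ]
 [ 0.54981362  0.02430725  0.044     ]
 [ 0.47470526 -0.00250617  0.044     ]
 [ 0.48016963 -0.01371538  0.044     ]]
rel [[0.63470869 0.06617938 0.042     ]
 [0.61845361 0.05885321 0.042     ]
 [0.60370803 0.06236776 0.042     ]]
```

```bash
python3 - <<'E'
from h import *
s=sense();print(R.from_quat(s['orientation']).as_matrix())
E
```

```text
[[-2.31460510e-04  9.51482515e-01  3.07702731e-01]
 [ 1.30707350e-03  3.07702764e-01 -9.51481634e-01]
 [-9.99999119e-01  1.81959660e-04 -1.31487862e-03]]
```

Request:
send_rows --pt "0 0.8 -0.66 0 0 0 100" --pt "0 0.8 -0.66 0 0 0 100" --pt "0 0.8 -0.66 0 0 0 100" --pt "0 0.8 -0.66 0 0 0 100" --pt "0 0.8 -0.66 0 0 0 100" --pt "0 0.8 -0.66 0 0 0 100" --pt "0 0.8 -0.66 0 0 0 100" --pt "0 0.8 -0.66 0 0 0 100"

```text
clock: 0.82
tool_pos: [0.2812, -0.3472, 0.2391]
orientation: [0.416, 0.572, -0.416, 0.572]
wrist_force: [0.7, -1.0, 1.3]
opening: 0.0855
```

Request:
send_rows --pt "0 0.8 -0.66 0 0 0 100" --pt "0 0.8 -0.66 0 0 0 100" --pt "0 0.8 -0.66 0 0 0 100" --pt "0 0.8 -0.66 0 0 0 100" --pt "0 0.8 -0.66 0 0 0 100" --pt "0 0.8 -0.66 0 0 0 100" --pt "0 0.8 -0.66 0 0 0 100" --pt "0 0.8 -0.66 0 0 0 100"

```text
clock: 1.48
tool_pos: [0.3928, -0.1724, 0.2392]
orientation: [0.416, 0.572, -0.416, 0.572]
wrist_force: [0.6, 0.2, 0.7]
opening: 0.0853
```

Request:
send_rows --pt "0.1 0.8 -0.66 0 0 0 100" --pt "0.1 0.8 -0.66 0 0 0 100" --pt "0.1 0.8 -0.66 0 0 0 100" --pt "0.1 0.8 -0.66 0 0 0 100" --pt "0.1 0.8 -0.66 0 0 0 100" --pt "0.1 0.8 -0.66 0 0 0 100" --pt "0.1 0.7 -0.66 0.2 0 0 100" --pt "0 0 0 0.2 0 0 100"

```text
clock: 2.15
tool_pos: [0.489, -0.0184, 0.2211]
orientation: [0.425, 0.565, -0.424, 0.565]
wrist_force: [-0.6, -0.1, 0.0]
opening: 0.0851
```

```bash
python3 - <<'E'
from h import *
import pickle
s=sense();print({k:np.round(v,3) for k,v in s.items()});print(R.from_quat(s['orientation']).as_matrix().round(3))
d=grab('wrist','w1.png');pickle.dump((s,d),open('d1.pkl','wb'))
E
```

```text
{'clock': np.float64(2.15), 'q': array([-1.900e-01,  2.290e-01, -3.750e-01,  9.670e-01,  2.000e-03,
        2.671e+00]), 'qvel': array([-0.055, -0.024, -0.026,  0.019, -0.045,  0.155]), 'effort': array([ 8.5800e-01, -3.7947e+01,  2.5376e+01,  1.0000e-02,  1.6700e-01,
        1.2000e-01]), 'tool_pos': array([ 0.489, -0.018,  0.221]), 'orientation': array([ 0.425,  0.565, -0.424,  0.565]), 'wrist_force': array([-0.564, -0.092,  0.04 ]), 'wrist_torque': array([-0.036,  0.031,  0.019]), 'opening': np.float64(0.085)}
[[ 0.     0.961  0.278]
 [ 0.002  0.278 -0.961]
 [-1.     0.001 -0.002]]
```

View pics/w1.png

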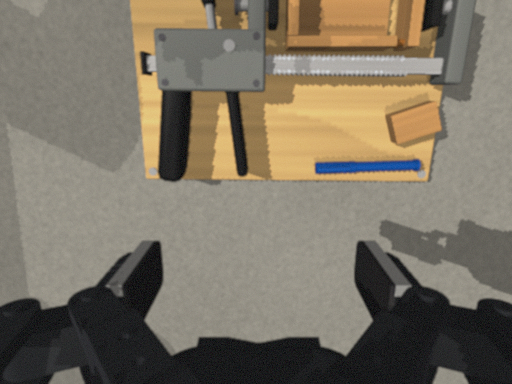

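```bash
python3 - <<'E'
from h import *
import pickle
s,d=pickle.load(open('d1.pkl','rb'))
a=d['color'][0:190,130:300];cv2.imwrite('pics/w1z.png',cv2.resize(a,None,fx=3.1,fy=3.1,interpolation=cv2.INTER_CUBIC)[:600])
H=onz(d,[[157,28],[266,28],[266,91],[158,90]],.049,s);print(H,H.mean(0))
print(np.linalg.norm(H[0]-H[1]),np.linalg.norm(H[1]-H[2]))
B=onz(d,[[145,179],[428,181]],.012,s);e=B[0]-B[1];print(B,np.linalg.norm(e),e/np.linalg.norm(e))
print(onz(d,[[239,93],[247,172],[229,93],[237,175]],.044,s))
E
```

```text
[[ 0.58459419  0.10071939  0.049     ]
 [ 0.61073953  0.01057664  0.049     ]
 [ 0.56100617 -0.00418544  0.049     ]
 [ 0.53458429  0.08998749  0.049     ]] [0.57273104 0.04927452 0.049     ]
0.09385784457313592 0.05187798954058857
[[ 0.43620633  0.09621493  0.012     ]
 [ 0.52032702 -0.2017344   0.012     ]] 0.3095966645132871 [-0.27171059  0.96237901  0.        ]
[[ 0.55246479  0.01915727  0.044     ]
 [ 0.48249419 -0.0080294   0.044     ]
 [ 0.54989592  0.02802018  0.044     ]
 [ 0.47680152  0.0006565   0.044     ]]
```

View pics/w1z.png

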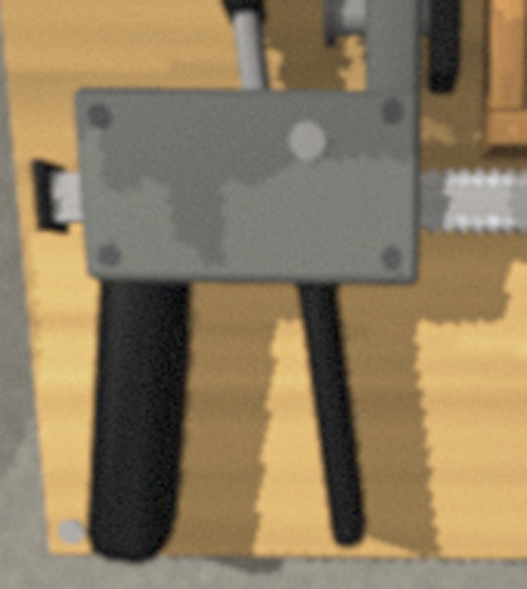

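Request:
send_rows --pt "0 0.35 0.16 0 0 0 0" --pt "0 0.35 0.16 0 0 0 0" --pt "0.5 0.35 0.16 0 0 0 0" --pt "0.8 0.35 0.16 -0.9 0 0 0" --pt "0.8 0 0 0 0 0 0" --pt "0.8 0 0 0 0 0 0" --pt "0 0 0 0 0 0 0" --pt "0 0 0 0 0 0 0"

```text
clock: 2.87
tool_pos: [0.5254, -0.0281, 0.1487]
orientation: [0.404, 0.581, -0.404, 0.58]
wrist_force: [1.1, 1.1, 0.3]
opening: 0.0001
```

```bash
python3 - <<'E'
from h import *
import pickle
s=sense();print({k:np.round(v,4) for k,v in s.items()});W=R.from_quat(s['orientation']).as_matrix();print(W.round(3))
d=grab('wrist','w2.png');pickle.dump((s,d),open('d2.pkl','wb'))
print('delta tool to start',(W.T@(np.array([.5277,-.0243,.035])-s['tool_pos'])/.025).round(3))
E
```

```text
{'clock': np.float64(2.8667), 'q': array([-1.9380e-01,  3.6460e-01, -3.8650e-01,  8.2180e-01, -1.0000e-04,
        2.5928e+00]), 'qvel': array([ 0.0061, -0.0329,  0.0318,  0.0095, -0.0005,  0.0012]), 'effort': array([-1.90000e-02, -4.20398e+01,  2.24013e+01, -1.70700e-01,
       -1.20000e-03, -2.60000e-03]), 'tool_pos': array([ 0.5254, -0.0281,  0.1487]), 'orientation': array([ 0.4035,  0.5811, -0.4042,  0.5797]), 'wrist_force': array([1.1459, 1.0519, 0.3081]), 'wrist_torque': array([ 0.0203, -0.0666, -0.0476]), 'opening': np.float64(0.0001)}
[[-0.002  0.938  0.348]
 [ 0.     0.348 -0.938]
 [-1.    -0.002 -0.001]]
delta tool to start [ 4.548  0.148 -0.108]
```

View pics/w2.png

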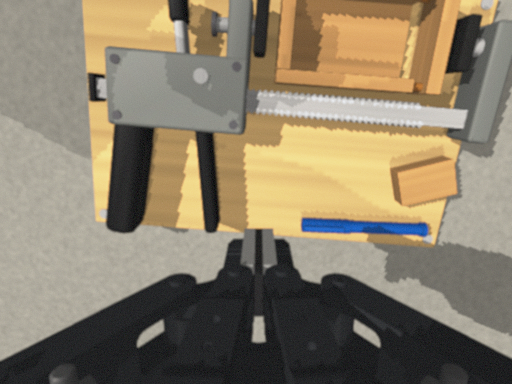

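```bash
python3 - <<'E'
from h import *
import pickle
s,d=pickle.load(open('d2.pkl','rb'))
print(onz(d,[[212,132],[217,224],[197,133],[205,228]],.044,s))
print(proj(d,s['tool_pos']+np.array([[0,0,-.008],[0,0,0]]),s))
a=d['color'][100:280,90:300];cv2.imwrite('pics/w2z.png',cv2.resize(a,None,fx=3.3,fy=3.3,interpolation=cv2.INTER_CUBIC)[:600])
E
```

```text
[[ 0.55424007  0.01911831  0.044     ]
 [ 0.48674351 -0.00709685  0.044     ]
 [ 0.54972129  0.02918333  0.044     ]
 [ 0.48015416  0.00078341  0.044     ]]
[[258.72689988 245.64806523]
 [258.71187105 253.51044512]]
```

View pics/w2z.png

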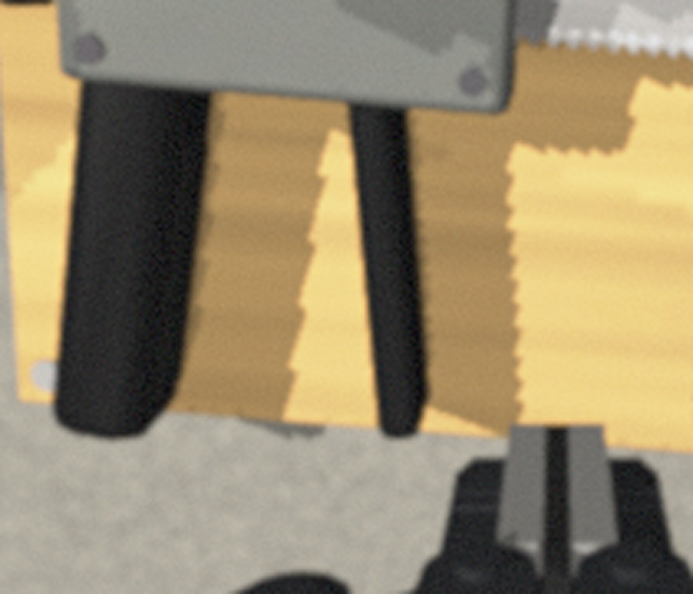

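Request:
send_rows --pt "0.9 0.1 0 0 0 0 0" --pt "0.9 0.05 0 0 0 0 0" --pt "0.9 0 0 0 0 0 0" --pt "0.9 0 0 0 0 0 0" --pt "0.6 0 0 0 0 0 0" --pt "0.3 0 0 0 0 0 0" --pt "0 0 0 0 0 0 0" --pt "0 0 0 0 0 0 0"

```text
clock: 3.58
tool_pos: [0.5303, -0.0263, 0.0379]
orientation: [0.404, 0.58, -0.403, 0.581]
wrist_force: [-0.2, 0.0, 0.7]
opening: -0.0002
```

```bash
python3 - <<'E'
from h import *
import pickle
s=sense();print({k:np.round(v,4) for k,v in s.items() if k in('clock','tool_pos','wrist_force','q')});W=R.from_quat(s['orientation']).as_matrix()
d=grab('wrist','w3.png');pickle.dump((s,d),open('d3.pkl','wb'))
print('force tool',W.T@s['wrist_force'])
E
```

```text
{'clock': np.float64(3.5833), 'q': array([-0.1886,  0.5146, -0.4906,  0.5641, -0.    ,  2.5968]), 'tool_pos': array([ 0.5303, -0.0263,  0.0379]), 'wrist_force': array([-0.1842,  0.0277,  0.6568])}
force tool [-0.65706836 -0.16215369 -0.08970655]
```

View pics/w3.png

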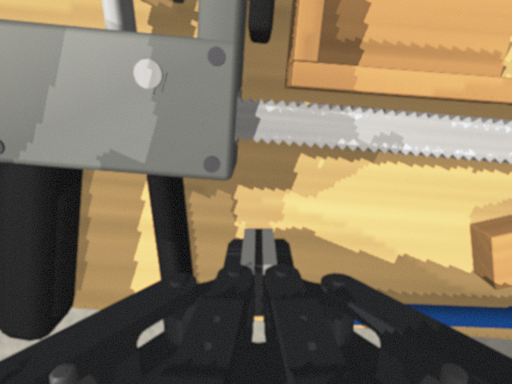

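Request:
send_rows --pt "0 0 -0.2 0 0 0 0" --pt "0 0 -0.2 0 0 0 0" --pt "0 0 -0.1 0 0 0 0"

```text
clock: 3.88
tool_pos: [0.5251, -0.0135, 0.0376]
orientation: [0.404, 0.581, -0.403, 0.581]
wrist_force: [-0.4, -0.8, 0.5]
opening: -0.0004
```

Request:
send_rows --pt "0 0 -0.1 0 0 0 0" --pt "0 0 0 0 0 0 0"

```text
clock: 4.05
tool_pos: [0.5239, -0.0112, 0.0371]
orientation: [0.403, 0.581, -0.403, 0.581]
wrist_force: [-0.3, 0.8, 0.3]
opening: -0.0004
```

Request:
send_rows --pt "0 0 -0.1 0 0 0 0" --pt "0 0 0 0 0 0 0"

```text
clock: 4.22
tool_pos: [0.5231, -0.0092, 0.0368]
orientation: [0.403, 0.581, -0.403, 0.581]
wrist_force: [-0.6, 0.1, 0.0]
opening: 0.0001
```

```bash
python3 - <<'E'
from h import *
s=sense();W=R.from_quat(s['orientation']).as_matrix()
d=grab('wrist','w4.png')
print('force tool',W.T@s['wrist_force'],W.T@s['wrist_torque'])
cv2.imwrite('pics/w4z.png',cv2.resize(d['color'][150:350,100:320],None,fx=3,fy=3,interpolation=cv2.INTER_CUBIC)[:600])
E
```

```text
force tool [-0.03669941 -0.5005532  -0.25727896] [-0.01784164  0.01908202 -0.02390661]
```

View pics/w4z.png

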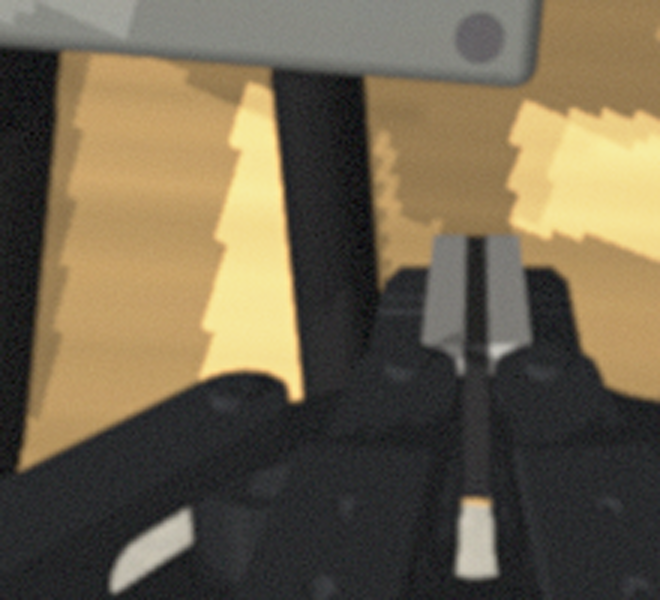

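Request:
send_rows --pt "0 0 -0.1 0 0 0 0" --pt "0 0 0 0 0 0 0"

```text
clock: 4.43
tool_pos: [0.5222, -0.007, 0.0367]
orientation: [0.403, 0.581, -0.403, 0.581]
wrist_force: [-0.1, 0.7, 0.1]
opening: 0.0003
```

Request:
send_rows --pt "0 0 -0.1 0 0 0 0" --pt "0 0 0 0 0 0 0"

```text
clock: 4.6
tool_pos: [0.5214, -0.005, 0.0368]
orientation: [0.403, 0.581, -0.404, 0.581]
wrist_force: [0.4, -1.8, -0.9]
opening: 0.0
```

Request:
send_rows --pt "0 0 -0.1 0 0 0 0" --pt "0 0 0 0 0 0 0"

```text
clock: 4.77
tool_pos: [0.5205, -0.0025, 0.0368]
orientation: [0.403, 0.581, -0.404, 0.581]
wrist_force: [0.6, -3.3, -0.3]
opening: -0.0
```

```bash
python3 - <<'E'
from h import *
s=sense();W=R.from_quat(s['orientation']).as_matrix()
d=grab('wrist','w5.png')
print('force tool',W.T@s['wrist_force'],W.T@s['wrist_torque'],s['tool_pos'])
cv2.imwrite('pics/w5z.png',cv2.resize(d['color'][150:350,100:320],None,fx=3,fy=3,interpolation=cv2.INTER_CUBIC)[:600])
E
```

```text
force tool [ 0.32830413 -0.64123645  3.30396553] [-0.04268169 -0.45707093 -0.13152397] [ 0.52052058 -0.00253653  0.03677629]
```

View pics/w5z.png

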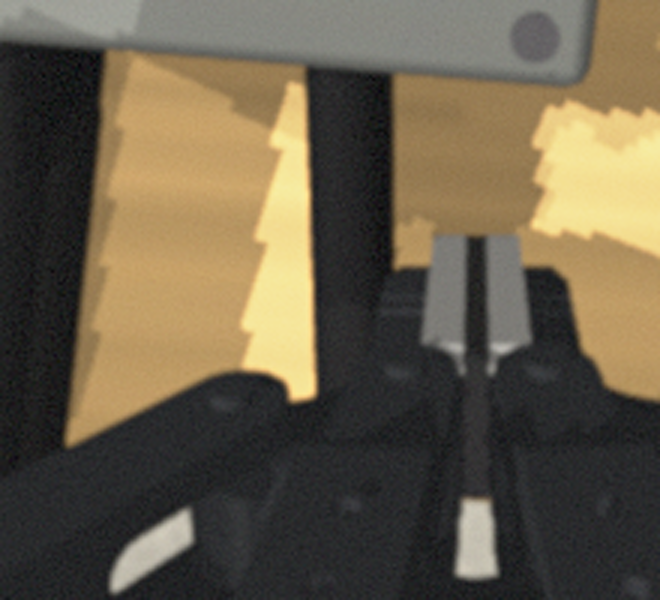

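Request:
send_rows --pt "0 -0.013 -0.146 0.5 0 0 0" --pt "0 -0.013 -0.146 0.5 0 0 0" --pt "0 -0.013 -0.146 0.5 0 0 0" --pt "0 -0.013 -0.146 0.5 0 0 0" --pt "0 0 0 0 0 0 0"

```text
clock: 5.23
tool_pos: [0.5146, 0.0103, 0.0368]
orientation: [0.452, 0.543, -0.454, 0.543]
wrist_force: [-1.8, -6.0, 0.4]
opening: 0.0001
```

Request:
send_rows --pt "0 -0.013 -0.146 0.5 0 0 0" --pt "0 -0.013 -0.146 0.5 0 0 0" --pt "0 -0.013 -0.146 0.5 0 0 0" --pt "0 -0.013 -0.146 0.5 0 0 0" --pt "0 0 0 0 0 0 0"

```text
clock: 5.65
tool_pos: [0.511, 0.0241, 0.0367]
orientation: [0.497, 0.501, -0.5, 0.502]
wrist_force: [-3.5, -6.7, 2.0]
opening: 0.0004
```

```bash
python3 - <<'E'
from h import *
s=sense();W=R.from_quat(s['orientation']).as_matrix()
d=grab('wrist','w6.png')
print('force tool',W.T@s['wrist_force'],W.T@s['wrist_torque'],s['tool_pos'])
E
```

```text
force tool [-1.94885427 -3.56142902  6.7063823 ] [-1.29048094e-03 -1.40283179e+00 -6.75590916e-01] [0.51104579 0.02412839 0.03673668]
```

View pics/w6.png

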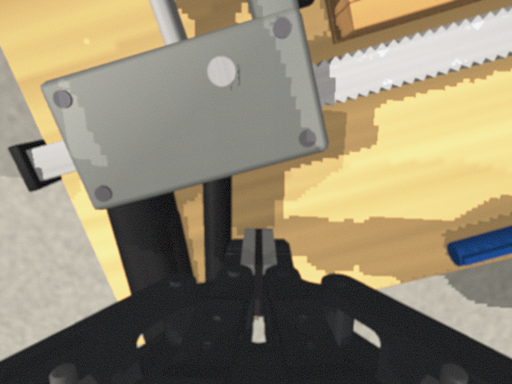

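Request:
send_rows --pt "0 0.026 0.292 -1 0 0 0" --pt "0 0.026 0.292 -1 0 0 0" --pt "0 0.026 0.292 -1 0 0 0" --pt "0 0.026 0.292 -1 0 0 0" --pt "0 0 0.25 0 0 0 0" --pt "0 0 0 0 0 0 0" --pt "0 0 0 0 0 0 0"

```text
clock: 6.28
tool_pos: [0.5207, -0.0086, 0.0367]
orientation: [0.404, 0.581, -0.404, 0.58]
wrist_force: [-0.2, -0.1, -0.5]
opening: 0.0002
```

```bash
python3 - <<'E'
from h import *
s=sense();W=R.from_quat(s['orientation']).as_matrix()
d=grab('wrist','w7.png')
print('force tool',W.T@s['wrist_force'],W.T@s['wrist_torque'],s['tool_pos'],W[:,1])
E
```

```text
force tool [ 0.50381482 -0.21517498 -0.02234561] [ 0.07696214 -0.02844818 -0.03756201] [ 0.52068832 -0.00858294  0.03666965] [ 9.37795493e-01  3.47188139e-01 -1.03349993e-04]
```

View pics/w7.png

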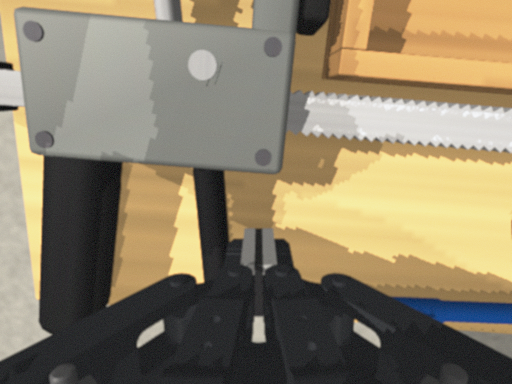

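```bash
python3 - <<'E'
from h import *
d=grab('scene','s1.png')
cv2.imwrite('pics/s1z.png',cv2.resize(d['color'][165:265,195:325],None,fx=6,fy=6,interpolation=cv2.INTER_CUBIC))
d=grab('top','t1.png')
cv2.imwrite('pics/t1z.png',cv2.resize(d['color'][135:245,200:340],None,fx=5.5,fy=5.4,interpolation=cv2.INTER_CUBIC))
E
```

```text
(no output)
```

View pics/s1z.png

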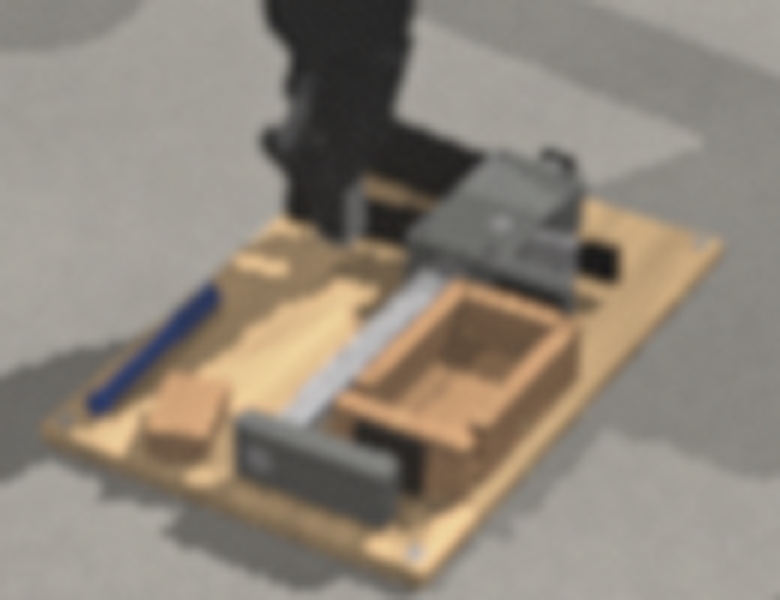

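View pics/t1z.png

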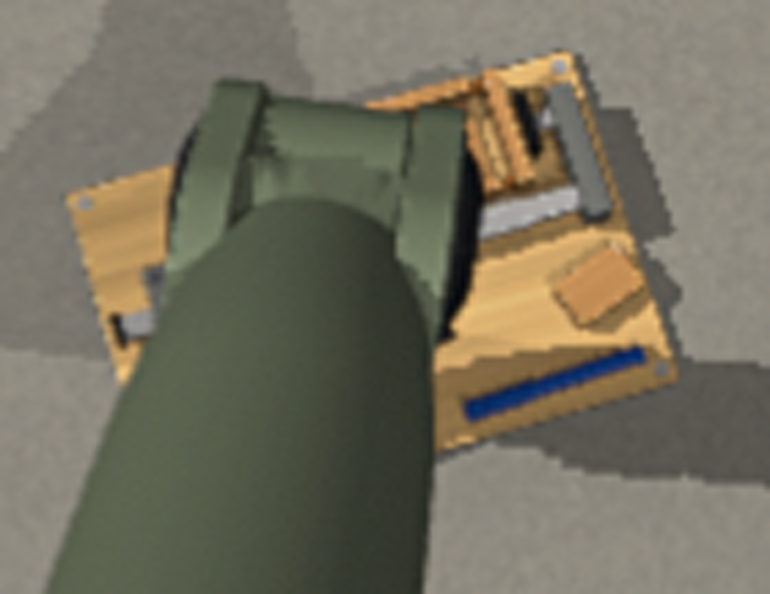

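Request:
send_rows --pt "0 0 -0.25 0 0 0 0" --pt "0 -0.013 -0.146 0.5 0 0 0" --pt "0 -0.013 -0.146 0.5 0 0 0" --pt "0 -0.013 -0.146 0.5 0 0 0" --pt "0 -0.013 -0.146 0.5 0 0 0" --pt "0 0 0 0 0 0 0"

```text
clock: 6.93
tool_pos: [0.5126, 0.0099, 0.0368]
orientation: [0.452, 0.542, -0.454, 0.544]
wrist_force: [-1.2, -6.6, -0.6]
opening: -0.0
```

Request:
send_rows --pt "0 -0.013 -0.146 0.5 0 0 0" --pt "0 -0.013 -0.146 0.5 0 0 0" --pt "0 0 0 0 0 0 0"

```text
clock: 7.18
tool_pos: [0.5105, 0.0168, 0.0367]
orientation: [0.475, 0.522, -0.478, 0.523]
wrist_force: [-1.9, -6.6, 0.9]
opening: -0.0001
```

Request:
send_rows --pt "0 -0.013 -0.146 0.5 0 0 0" --pt "0 -0.013 -0.146 0.5 0 0 0" --pt "0 0 0 0 0 0 0"

```text
clock: 7.43
tool_pos: [0.509, 0.0236, 0.0367]
orientation: [0.497, 0.5, -0.501, 0.502]
wrist_force: [-1.8, -8.5, 0.6]
opening: 0.0
```

```bash
cat > st.py <<'E'
from h import *
s=sense();W=R.from_quat(s['orientation']).as_matrix()
f=W.T@s['wrist_force'];t=W.T@s['wrist_torque']
print(s['clock'],'F',f.round(2),'T',t.round(3),s['tool_pos'].round(4),'yaw',np.degrees(np.arctan2(W[1,1],W[0,1])).round(2))
E
python3 st.py
```

```text
7.4333 F [-0.53 -1.82  8.48] T [ 0.002 -1.552 -0.498] [0.509  0.0236 0.0367] yaw 0.29
```

Request:
send_rows --pt "0 0.026 0.292 -1 0 0 0" --pt "0 0.026 0.292 -1 0 0 0" --pt "0 0.026 0.292 -1 0 0 0" --pt "0 0.026 0.292 -1 0 0 0" --pt "0 0.04 0.25 0 0 0 0" --pt "0 0 0 0 0 0 0" --pt "0 0 0 0 0 0 0"

```text
clock: 8.02
tool_pos: [0.5197, -0.0085, 0.0367]
orientation: [0.404, 0.581, -0.404, 0.58]
wrist_force: [0.8, -0.6, 0.3]
opening: 0.0001
```

```bash
python3 st.py; python3 - <<'E'
from h import *
d=grab('top','t2.png')
cv2.imwrite('pics/t2z.png',cv2.resize(d['color'][135:245,200:340],None,fx=5.5,fy=5.4,interpolation=cv2.INTER_CUBIC))
d=grab('wrist','w8.png')
E
```

```text
8.0167 F [-0.31  0.57  0.81] T [0.011 0.002 0.015] [ 0.5197 -0.0085  0.0367] yaw 20.31
```

View pics/t2z.png

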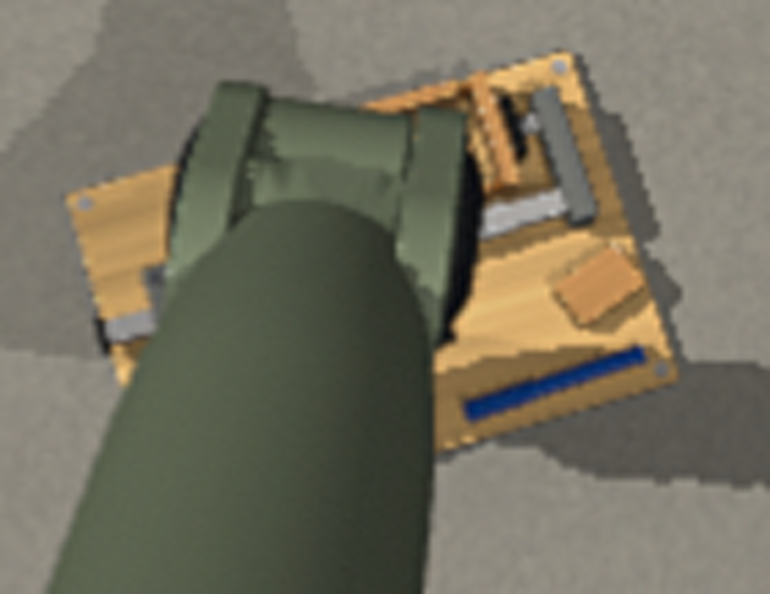

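View pics/w8.png

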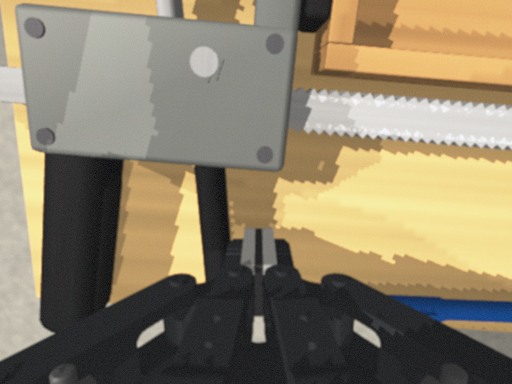

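Request:
send_rows --pt "0 0 -0.25 0 0 0 0" --pt "0 -0.013 -0.146 0.5 0 0 0" --pt "0 -0.013 -0.146 0.5 0 0 0" --pt "0 -0.013 -0.146 0.5 0 0 0" --pt "0 0 0 0 0 0 0"

```text
clock: 8.53
tool_pos: [0.513, 0.0061, 0.0368]
orientation: [0.44, 0.552, -0.443, 0.553]
wrist_force: [-0.4, -6.7, 0.2]
opening: 0.0002
```

Request:
send_rows --pt "0 -0.013 -0.146 0.5 0 0 0" --pt "0 -0.013 -0.146 0.5 0 0 0" --pt "0 0 0 0 0 0 0"

```text
clock: 8.78
tool_pos: [0.5106, 0.0128, 0.0367]
orientation: [0.463, 0.532, -0.467, 0.534]
wrist_force: [-0.4, -7.9, 0.5]
opening: 0.0001
```

```bash
python3 st.py
```

```text
8.7833 F [-0.41 -1.45  7.77] T [-0.051 -1.47  -0.454] [0.5106 0.0128 0.0367] yaw 7.79
```

Request:
send_rows --pt "0 -0.013 -0.146 0.5 0 0 0" --pt "0 0 0 0 0 0 0"

```text
clock: 8.95
tool_pos: [0.5095, 0.0163, 0.0367]
orientation: [0.475, 0.522, -0.478, 0.523]
wrist_force: [-1.0, -7.4, 0.2]
opening: -0.0001
```

Request:
send_rows --pt "0 -0.013 -0.146 0.5 0 0 0" --pt "0 0 0 0 0 0 0"

```text
clock: 9.12
tool_pos: [0.5086, 0.0199, 0.0367]
orientation: [0.486, 0.511, -0.49, 0.513]
wrist_force: [-1.6, -7.5, 0.8]
opening: -0.0001
```

```bash
python3 st.py
```

```text
9.1167 F [-0.78 -1.95  7.45] T [ 0.028 -1.496 -0.439] [0.5086 0.0199 0.0367] yaw 2.78
```

Request:
send_rows --pt "0 -0.013 -0.146 0.5 0 0 0" --pt "0 0 0 0 0 0 0"

```text
clock: 9.28
tool_pos: [0.508, 0.0232, 0.0367]
orientation: [0.497, 0.5, -0.501, 0.502]
wrist_force: [-1.6, -8.9, 1.4]
opening: -0.0001
```

```bash
python3 st.py
```

```text
9.2833 F [-1.37 -1.63  8.93] T [-0.074 -1.756 -0.475] [0.508  0.0232 0.0367] yaw 0.27
```

Request:
send_rows --pt "0 0.026 0.292 -1 0 0 0" --pt "0 0.026 0.292 -1 0 0 0" --pt "0 0.026 0.292 -1 0 0 0" --pt "0 0.026 0.292 -1 0 0 0" --pt "0 0.04 0.25 0 0 0 0" --pt "0 0 0 0 0 0 0" --pt "0 0 0 0 0 0 0"

```text
clock: 9.87
tool_pos: [0.5188, -0.0086, 0.0367]
orientation: [0.404, 0.581, -0.404, 0.58]
wrist_force: [-0.2, -0.5, -0.7]
opening: -0.0003
```

```bash
python3 st.py; python3 - <<'E'
from h import *
d=grab('top','t3.png')
a=cv2.resize(d['color'][135:195,270:340],None,fx=6,fy=6,interpolation=cv2.INTER_CUBIC)
d=grab('scene','s3.png')
b=cv2.resize(d['color'][195:265,225:305],None,fx=5,fy=5.143,interpolation=cv2.INTER_CUBIC)[:360]
cv2.imwrite('pics/c3.png',np.hstack([a,b[:,:380]]))
E
```

```text
9.8667 F [ 0.68 -0.34  0.45] T [-0.025 -0.026 -0.028] [ 0.5188 -0.0086  0.0367] yaw 20.3
```

View pics/c3.png

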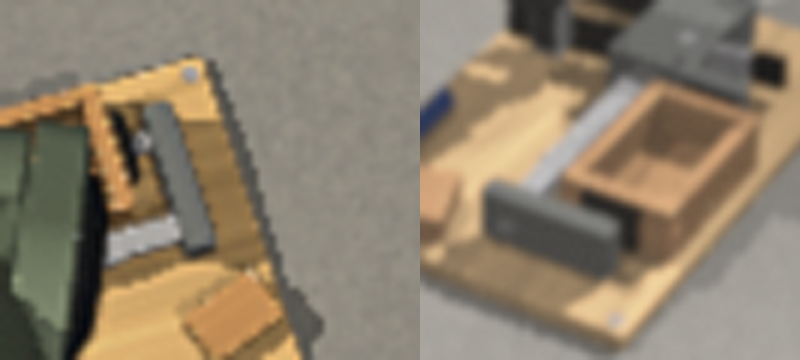

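Request:
send_rows --pt "0 0.04 -0.25 0 0 0 0" --pt "0 -0.013 -0.146 0.5 0 0 0" --pt "0 -0.013 -0.146 0.5 0 0 0" --pt "0 0 0 0 0 0 0"

```text
clock: 10.3
tool_pos: [0.5144, 0.0029, 0.0368]
orientation: [0.428, 0.561, -0.43, 0.563]
wrist_force: [-0.6, -6.8, -1.2]
opening: 0.0001
```

Request:
send_rows --pt "0 -0.013 -0.146 0.5 0 0 0" --pt "0 0 0 0 0 0 0"

```text
clock: 10.47
tool_pos: [0.5131, 0.0057, 0.0368]
orientation: [0.439, 0.551, -0.443, 0.554]
wrist_force: [-0.3, -8.2, -0.7]
opening: 0.0002
```

Request:
send_rows --pt "0 -0.006 -0.073 0.25 0 0 0" --pt "0 0 0 0 0 0 0"

```text
clock: 10.63
tool_pos: [0.5125, 0.0068, 0.0368]
orientation: [0.445, 0.547, -0.449, 0.549]
wrist_force: [-1.2, -10.2, -1.3]
opening: 0.0001
```

```bash
python3 st.py
```

```text
10.6333 F [ 1.33 -3.18  9.72] T [-0.042 -1.917 -0.56 ] [0.5125 0.0068 0.0368] yaw 11.55
```

Request:
send_rows --pt "0 -0.006 -0.073 0.25 0 0 0" --pt "0 0 0 0 0 0 0"

```text
clock: 10.8
tool_pos: [0.5118, 0.0084, 0.0368]
orientation: [0.451, 0.542, -0.455, 0.544]
wrist_force: [-0.1, -9.6, -0.2]
opening: 0.0001
```

Request:
send_rows --pt "0 -0.006 -0.073 0.25 0 0 0" --pt "0 0 0 0 0 0 0"

```text
clock: 10.97
tool_pos: [0.5112, 0.0101, 0.0367]
orientation: [0.457, 0.537, -0.461, 0.539]
wrist_force: [-1.4, -11.1, 0.5]
opening: 0.0001
```

```bash
python3 st.py
```

```text
10.9667 F [-0.46 -3.16 10.75] T [-0.033 -2.069 -0.639] [0.5112 0.0101 0.0367] yaw 9.03
```

Request:
send_rows --pt "0 0 0 0 0 0 0"

```text
clock: 11.05
tool_pos: [0.5113, 0.01, 0.0368]
orientation: [0.457, 0.537, -0.461, 0.539]
wrist_force: [-2.3, -9.8, 0.3]
opening: -0.0
```

```bash
python3 st.py
```

```text
11.05 F [-0.23 -3.79  9.27] T [-0.024 -2.072 -0.569] [0.5113 0.01   0.0368] yaw 9.07
```

Request:
send_rows --pt "0 -0.006 -0.073 0.25 0 0 0" --pt "0 0 0 0 0 0 0"

```text
clock: 11.22
tool_pos: [0.5107, 0.0114, 0.0368]
orientation: [0.462, 0.531, -0.468, 0.534]
wrist_force: [-1.6, -12.1, 0.4]
opening: -0.0002
```

Request:
send_rows --pt "0 -0.006 -0.073 0.25 0 0 0" --pt "0 0 0 0 0 0 0"

```text
clock: 11.38
tool_pos: [0.5102, 0.0129, 0.0367]
orientation: [0.468, 0.526, -0.474, 0.529]
wrist_force: [-2.3, -12.8, -0.1]
opening: -0.0003
```

```bash
python3 st.py
```

```text
11.3833 F [ 0.23 -3.71 12.5 ] T [-0.067 -2.6   -0.704] [0.5102 0.0129 0.0367] yaw 6.51
```

Request:
send_rows --pt "0 0 0 0 0 0 0"

```text
clock: 11.47
tool_pos: [0.5102, 0.0128, 0.0368]
orientation: [0.468, 0.526, -0.474, 0.529]
wrist_force: [-2.5, -13.2, 1.0]
opening: 0.0002
```

```bash
python3 st.py
```

```text
11.4667 F [-0.88 -3.96 12.87] T [-0.014 -2.561 -0.703] [0.5102 0.0128 0.0368] yaw 6.54
```

Request:
send_rows --pt "0 -0.006 -0.073 0.25 0 0 0" --pt "0 0 0 0 0 0 0"

```text
clock: 11.63
tool_pos: [0.5097, 0.0144, 0.0367]
orientation: [0.473, 0.521, -0.48, 0.524]
wrist_force: [-3.3, -14.3, 0.8]
opening: -0.0003
```

```bash
python3 st.py
```

```text
11.6333 F [-0.68 -4.59 13.9 ] T [-0.092 -2.749 -0.78 ] [0.5097 0.0144 0.0367] yaw 5.25
```

Request:
send_rows --pt "0 0 0 0 0 0 0"

```text
clock: 11.72
tool_pos: [0.5097, 0.0143, 0.0368]
orientation: [0.473, 0.521, -0.48, 0.524]
wrist_force: [-2.3, -13.3, 1.6]
opening: 0.0
```

```bash
python3 st.py
```

```text
11.7167 F [-1.42 -3.54 13.05] T [-0.075 -2.685 -0.758] [0.5097 0.0143 0.0368] yaw 5.28
```

Request:
send_rows --pt "0 -0.006 -0.073 0.25 0 0 0" --pt "0 0 0 0 0 0 0"

```text
clock: 11.88
tool_pos: [0.5092, 0.0159, 0.0368]
orientation: [0.479, 0.515, -0.486, 0.519]
wrist_force: [-2.1, -14.9, 1.4]
opening: -0.0004
```

```bash
python3 st.py
```

```text
11.8833 F [-1.26 -3.14 14.69] T [-0.067 -2.874 -0.793] [0.5092 0.0159 0.0368] yaw 3.99
```

Request:
send_rows --pt "0 0 0 0 0 0 0"

```text
clock: 11.97
tool_pos: [0.5093, 0.0159, 0.0367]
orientation: [0.479, 0.515, -0.485, 0.519]
wrist_force: [-3.0, -15.0, 1.3]
opening: -0.0004
```

```bash
python3 st.py
```

```text
11.9667 F [-1.18 -4.01 14.79] T [-0.092 -2.843 -0.767] [0.5093 0.0159 0.0367] yaw 4.03
```

Request:
send_rows --pt "0 -0.005 -0.06 0.2 0 0 0" --pt "0 0 0 0 0 0 0"

```text
clock: 12.13
tool_pos: [0.5089, 0.0172, 0.0368]
orientation: [0.483, 0.511, -0.49, 0.515]
wrist_force: [-2.9, -14.7, 1.5]
opening: 0.0
```

```bash
python3 st.py
```

```text
12.1333 F [-1.32 -3.63 14.5 ] T [-0.096 -3.019 -0.793] [0.5089 0.0172 0.0368] yaw 2.99
```

Request:
send_rows --pt "0 0 0 0 0 0 0"

```text
clock: 12.22
tool_pos: [0.5089, 0.0172, 0.0367]
orientation: [0.483, 0.511, -0.49, 0.515]
wrist_force: [-4.0, -15.8, 2.6]
opening: 0.0001
```

```bash
python3 st.py
```

```text
12.2167 F [-2.46 -4.83 15.6 ] T [-0.089 -3.026 -0.83 ] [0.5089 0.0172 0.0367] yaw 3.02
```

Request:
send_rows --pt "0 0.026 0.292 -0.86 0 0 0" --pt "0 0.026 0.292 -0.86 0 0 0" --pt "0 0.026 0.292 -0.84 0 0 0" --pt "0 0 0.4 0 0 0 0" --pt "0 0 0.3 0 0 0 0" --pt "-0.5 0 0 0 0 0 0" --pt "-1 0 0 0 0 0 0" --pt "-1 0 0 0 0 0 0"

```text
clock: 12.88
tool_pos: [0.5184, -0.0168, 0.099]
orientation: [0.426, 0.565, -0.427, 0.563]
wrist_force: [0.6, 0.4, 0.8]
opening: 0.0002
```

Request:
send_rows --pt "-1 0 0 0 0 0 0" --pt "-1 -0.4 -0.6 0 0 0 0" --pt "-0.5 -0.4 -0.6 0 0 0 0" --pt "0 0 -0.3 0 0 0 0" --pt "0 0 0 0 0 0 0" --pt "0 0 0 0 0 0 0"

```text
clock: 13.38
tool_pos: [0.4902, 0.0137, 0.1612]
orientation: [0.426, 0.565, -0.426, 0.565]
wrist_force: [-0.9, 0.5, -1.0]
opening: 0.0003
```

```bash
python3 st.py; python3 - <<'E'
from h import *
import pickle
s=sense();d=grab('wrist','w9.png');pickle.dump((s,d),open('d9.pkl','wb'))
d=grab('scene','s9.png')
cv2.imwrite('pics/s9z.png',cv2.resize(d['color'][165:265,195:325],None,fx=6,fy=6,interpolation=cv2.INTER_CUBIC))
E
```

```text
13.3833 F [ 0.96 -0.74 -0.71] T [0.009 0.001 0.02 ] [0.4902 0.0137 0.1612] yaw 15.98
```

View pics/w9.png

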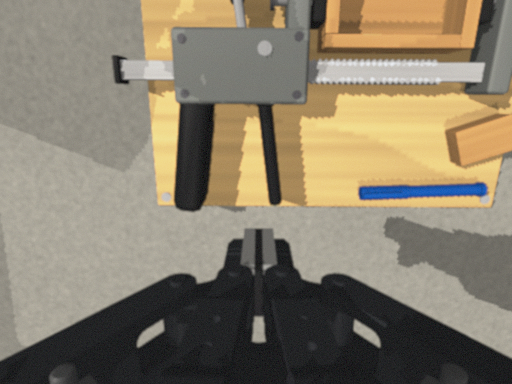

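View pics/s9z.png

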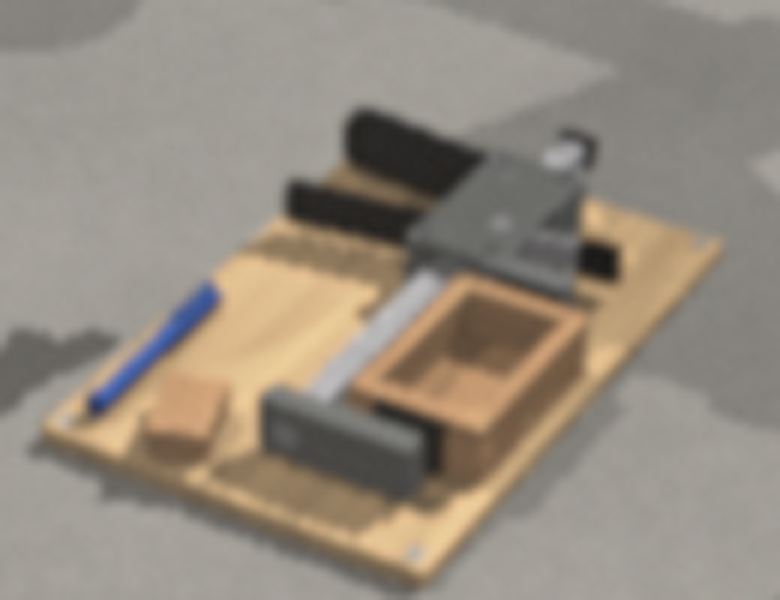

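Request:
send_rows --pt "0 0.88 -0.54 0 0 0 0" --pt "0 0.88 -0.54 0 0 0 0" --pt "0 0.88 -0.54 0 0 0 0" --pt "0 0.88 -0.54 0 0 0 0" --pt "0 0 0 0 0 0 0" --pt "0 0 0 0 0 0 0"

```text
clock: 13.98
tool_pos: [0.5604, 0.0897, 0.1602]
orientation: [0.425, 0.565, -0.426, 0.564]
wrist_force: [0.2, -0.5, -0.2]
opening: -0.0001
```

```bash
python3 st.py; python3 - <<'E'
from h import *
import pickle
s=sense();d=grab('wrist','w10.png');pickle.dump((s,d),open('d10.pkl','wb'))
E
```

```text
13.9833 F [0.15 0.08 0.52] T [-0.005  0.005 -0.051] [0.5604 0.0897 0.1602] yaw 16.01
```

View pics/w10.png

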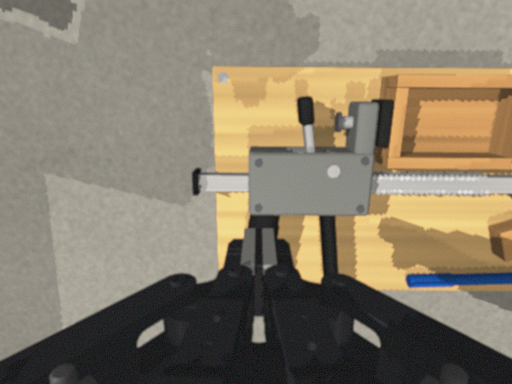

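```bash
python3 - <<'E'
from h import *
import pickle
s,d=pickle.load(open('d10.pkl','rb'))
cv2.imwrite('pics/w10z.png',cv2.resize(d['color'][70:170,240:400],None,fx=5,fy=5,interpolation=cv2.INTER_CUBIC))
E=np.array([[.9624,-.2717],[.2717,.9624]])
H=onz(d,[[249,149],[374,149],[369,215],[249,215]],.049,s);print(H.mean(0))
def cl(P): return ((P[:,:2]-H.mean(0)[:2])@E*1000).round(1)
print(cl(H));print(cl(onz(d,[[298,98],[301,123],[311,97],[314,123]],.042,s)));print(cl(onz(d,[[298,98],[301,123]],.02,s)))
E
```

```text
[0.57449854 0.05173245 0.049     ]
[[ 26.6  47.9]
 [ 27.1 -47.2]
 [-26.6 -48.8]
 [-27.1  48.1]]
[[64.1 11.2]
 [45.7  8.2]
 [64.9  1.5]
 [45.7 -1.7]]
[[63.9  8.7]
 [43.9  5.4]]
```

View pics/w10z.png

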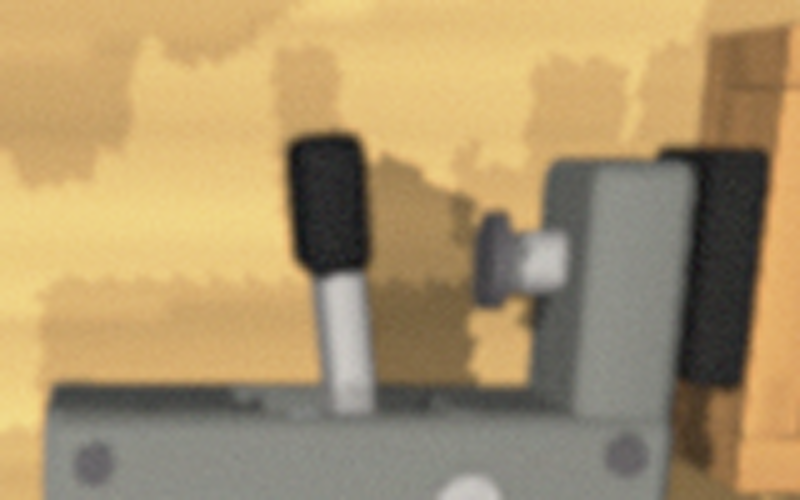

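Request:
send_rows --pt "0 0.8 0.03 0 0 0 0" --pt "0.3 0.8 0.03 0 0 0 0" --pt "0.9 0.77 0.02 0 0 0 0" --pt "1 0 0 0 0 0 0" --pt "1 0 0 0 0 0 0" --pt "1 0 0 0 0 0 0" --pt "0.72 0 0 0 0 0 0" --pt "0 0 0 0 0 0 0"

```text
clock: 14.7
tool_pos: [0.6132, 0.1023, 0.0341]
orientation: [0.424, 0.567, -0.428, 0.562]
wrist_force: [-1.1, -0.1, -0.6]
opening: 0.0003
```

```bash
python3 st.py; python3 - <<'E'
from h import *
d=grab('wrist','w11.png')
E
```

```text
14.7 F [ 0.63 -1.11 -0.19] T [-0.009  0.013 -0.005] [0.6132 0.1023 0.0341] yaw 15.87
```

View pics/w11.png

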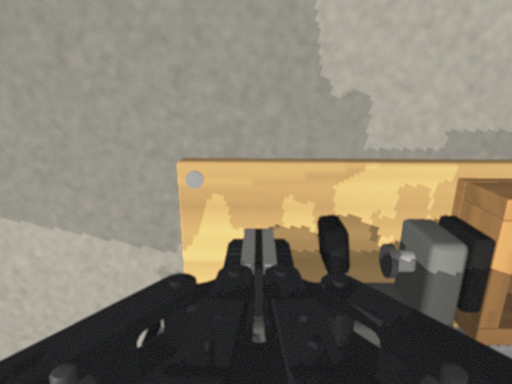

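Request:
send_rows --pt "0 0.18 0.2 0 0 0 0" --pt "0 0 0.2 0 0 0 0" --pt "0 0 0 0 0 0 0"

```text
clock: 15.0
tool_pos: [0.6268, 0.0942, 0.0407]
orientation: [0.427, 0.563, -0.425, 0.565]
wrist_force: [-0.1, -0.8, -0.3]
opening: -0.0
```

Request:
send_rows --pt "0 0 0.12 0 0 0 0" --pt "0 0 0 0 0 0 0"

```text
clock: 15.17
tool_pos: [0.6263, 0.0919, 0.0398]
orientation: [0.426, 0.564, -0.426, 0.565]
wrist_force: [0.3, -0.4, 0.5]
opening: 0.0
```

Request:
send_rows --pt "0 0 0.12 0 0 0 0" --pt "0 0 0 0 0 0 0"

```text
clock: 15.33
tool_pos: [0.6266, 0.0899, 0.0392]
orientation: [0.426, 0.565, -0.425, 0.565]
wrist_force: [-0.3, 1.6, 1.2]
opening: -0.0001
```

```bash
python3 st.py; python3 - <<'E'
from h import *
d=grab('wrist','w12.png')
E
```

```text
15.3333 F [-1.23  0.15 -1.61] T [-0.061  0.22   0.1  ] [0.6266 0.0899 0.0392] yaw 15.97
```

View pics/w12.png

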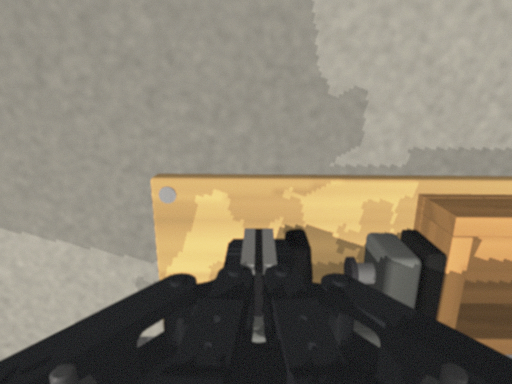

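Request:
send_rows --pt "0 0 0.16 0 0 0 0" --pt "0 0 0.16 0 0 0 0" --pt "0 0 0.06 0 0 0 0" --pt "0 0 0 0 0 0 0"

```text
clock: 15.72
tool_pos: [0.6296, 0.0803, 0.039]
orientation: [0.426, 0.564, -0.426, 0.565]
wrist_force: [1.3, 2.3, 1.1]
opening: -0.0002
```

```bash
python3 st.py
```

```text
15.7167 F [-1.11  1.84 -1.83] T [-0.046  0.428  0.393] [0.6296 0.0803 0.039 ] yaw 15.95
```

Request:
send_rows --pt "0 0 0.04 0 0 0 0" --pt "0 0 0 0 0 0 0" --pt "0 0 0 0 0 0 0" --pt "0 0 0 0 0 0 0" --pt "0 0 0 0 0 0 0" --pt "0 0 0 0 0 0 0" --pt "0 0 0 0 0 0 0" --pt "0 0 0 0 0 0 0"

```text
clock: 16.38
tool_pos: [0.6293, 0.0797, 0.0389]
orientation: [0.426, 0.565, -0.426, 0.565]
wrist_force: [2.5, 3.1, 1.1]
opening: 0.0001
```

Request:
send_rows --pt "0 0 0 0 0 0 0" --pt "0 0 0 0 0 0 0" --pt "0 0 0 0 0 0 0" --pt "0 0 0 0 0 0 0" --pt "0 0 0 0 0 0 0" --pt "0 0 0 0 0 0 0" --pt "0 0 0 0 0 0 0" --pt "0 0 0 0 0 0 0"

```text
clock: 17.05
tool_pos: [0.6292, 0.0797, 0.0388]
orientation: [0.426, 0.565, -0.426, 0.565]
wrist_force: [1.4, 2.9, 1.0]
opening: 0.0002
```

```bash
python3 st.py; python3 - <<'E'
from h import *
d=grab('scene','s13.png')
a=cv2.resize(d['color'][165:265,195:325],None,fx=3,fy=3,interpolation=cv2.INTER_CUBIC)
b=cv2.resize(cv2.imread('pics/scene0.png')[165:265,195:325],None,fx=3,fy=3,interpolation=cv2.INTER_CUBIC)
cv2.imwrite('pics/c13.png',np.hstack([a,b]))
d=grab('wrist','w13.png')
E
```

```text
17.05 F [-1.04  2.15 -2.38] T [-0.029  0.382  0.465] [0.6292 0.0797 0.0388] yaw 15.97
```

View pics/c13.png

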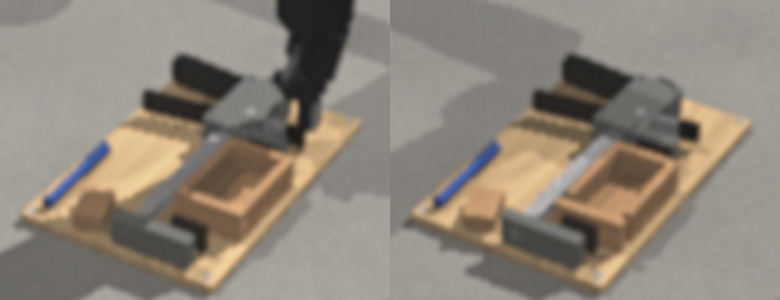

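View pics/w13.png

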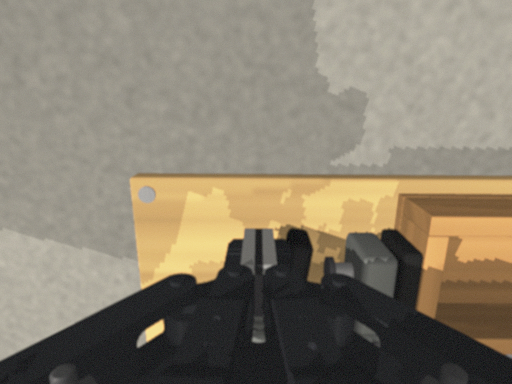

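Request:
send_rows --pt "0 0 0 0 0 0 0" --pt "0 0 0 0 0 0 0" --pt "0 0 0 0 0 0 0" --pt "0 0 0 0 0 0 0" --pt "0 0 0 0 0 0 0" --pt "0 0 0 0 0 0 0" --pt "0 0 0 0 0 0 0" --pt "0 0 0 0 0 0 0"

```text
clock: 17.82
tool_pos: [0.6292, 0.0797, 0.0388]
orientation: [0.426, 0.565, -0.426, 0.565]
wrist_force: [1.3, 2.6, 1.4]
opening: 0.0001
```

Request:
send_rows --pt "0 0 -0.4 0 0 0 0" --pt "0 0 -0.5 0 0 0 0" --pt "0 0 -0.5 0 0 0 0" --pt "-0.5 0 0 0 0 0 0" --pt "-1 0 0 0 0 0 0" --pt "-1 0 0 0 0 0 0" --pt "-1 -0.5 -0.5 0 0 0 0" --pt "-1 -0.9 -0.5 0 0 0 0"

```text
clock: 18.48
tool_pos: [0.5804, 0.1279, 0.1532]
orientation: [0.426, 0.564, -0.425, 0.565]
wrist_force: [-0.5, 0.9, 1.0]
opening: -0.0003
```

Request:
send_rows --pt "-0.5 -0.9 -0.5 0 0 0 0" --pt "0 -0.9 -0.5 0 0 0 0" --pt "0 -0.9 -0.5 0 0 0 0" --pt "0 -0.9 0 0 0 0 0" --pt "0 0 0 0 0 0 0" --pt "0 0 0 0 0 0 0"

```text
clock: 18.98
tool_pos: [0.4814, 0.1391, 0.1647]
orientation: [0.425, 0.564, -0.425, 0.565]
wrist_force: [1.0, -0.4, 0.1]
opening: -0.0001
```

```bash
python3 st.py; python3 - <<'E'
from h import *
d=grab('scene','s14.png')
a=cv2.resize(d['color'][165:265,195:325],None,fx=3,fy=3,interpolation=cv2.INTER_CUBIC)
b=cv2.resize(cv2.imread('pics/scene0.png')[165:265,195:325],None,fx=3,fy=3,interpolation=cv2.INTER_CUBIC)
d=grab('top','t14.png')
a2=cv2.resize(d['color'][135:235,200:330],None,fx=3,fy=3,interpolation=cv2.INTER_CUBIC)
b2=cv2.resize(cv2.imread('pics/top0.png')[135:235,200:330],None,fx=3,fy=3,interpolation=cv2.INTER_CUBIC)
cv2.imwrite('pics/c14.png',np.vstack([np.hstack([a,b]),np.hstack([a2,b2])]))
d=grab('wrist','w14.png')
E
```

```text
18.9833 F [-0.12  0.91  0.63] T [ 0.023 -0.042  0.106] [0.4814 0.1391 0.1647] yaw 16.02
```

View pics/c14.png

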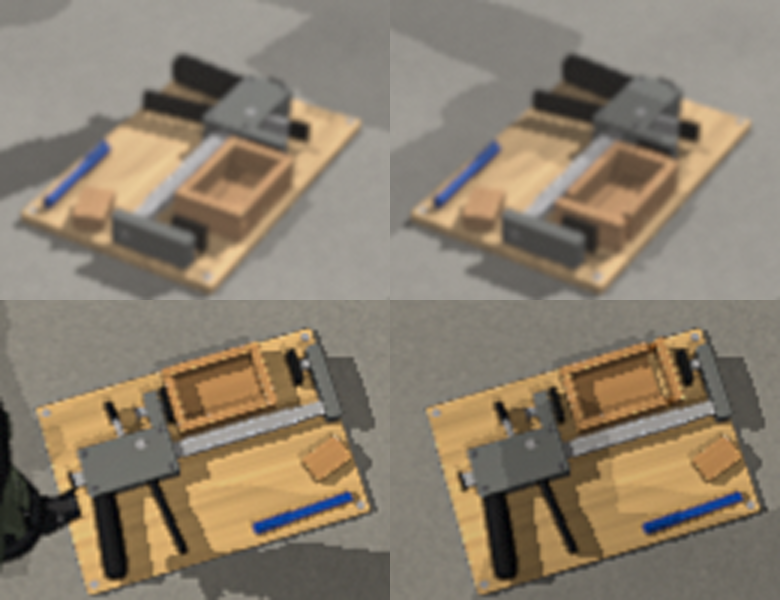

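View pics/w14.png

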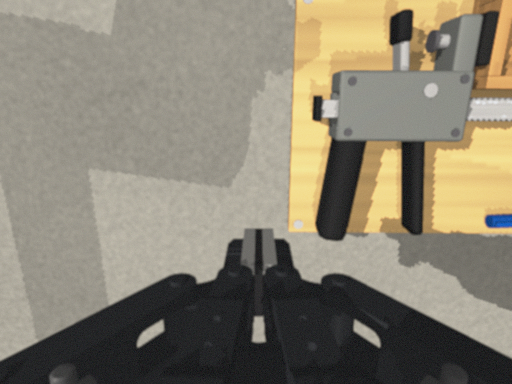

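```bash
python3 -c "
from station import order;print(order.job_done())"
```

```text
the job is handed in; nothing more can be done
None
```

The tray is closed up and the clamp released; I handed the job in at about 19 s of the 58 s allowed.

- **Pumping:** I gave the trigger four strokes. In the first three the force was about 6.5–9 N, rising as the jaw met the panel and pressed it in. The fourth ended at about 15.3 N, averaged over noisy readings of 14.5–15.6 N and a torque cross-check, with a highest reading of about 15.8 N. The bruising limit is 18 N.
- **Clamping:** After I let go, the tray stayed clamped for about 3 s, a little over the two asked. The camera showed no gap at the panel. The grip left in the clamp can't be measured directly; I estimate about 10 N from the notch spacing and the last squeeze.
- **Release:** I pressed the lever about 11–12 mm with 2–4 N and held it for about 2 s. The scene camera then showed the jaw back at its starting place.

**Last checks:** The scene, top and wrist views showed the panel fully home and the jaw fully back. The trigger and lever were at rest, the marker and offcut had not moved, and the robot was clear of everything.

**Disagreements:** Two camera estimates of the housing's position differed by 2–3 mm, so I found both contacts by force instead. One descent beside the lever was read 4–5 mm short of target while the arm was still settling; I corrected it before pressing.

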